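# Sweep the loose screw caps into the bench pan

### The job

Three black screw caps lie about on the worktop. Sweep them with the fingertips across the bench into the low metal pan through its open side, so that every cap lies wholly inside the pan, past the edge of its mouth. Only push them along the surface: pick nothing up, and leave the tapered rubber stopper that stands among the caps, the stack of dishes and the small timer where they are.

Things in the scene. Friction and masses are not known exactly. Their poses are not given: they have to be found in the camera images.
- pan: bare metal pan fixed to the worktop, 226 mm wide (its x), 130 mm deep (its y); walls 3 mm thick, 33 mm high with rim, at -y and both x sides. +y side open (mouth at y = +65 mm): a lip rises over 25 mm from the bench to the 2 mm floor. 75 mm handle behind the -y wall. Origin: footprint centre at bench height, z up. Mouth faces the robot's left, turned up to 0.25 rad
- cap_1: black plastic screw cap (one of three alike), a low ribbed disc 34 mm in diameter and 20 mm high, 13 to 25 g, lying flat and loose on the worktop; origin at the centre of its underside, z up
- cap_2: black plastic screw cap (one of three alike), a low ribbed disc 34 mm in diameter and 20 mm high, 13 to 25 g, lying flat and loose on the worktop; origin at the centre of its underside, z up
- cap_3: black plastic screw cap (one of three alike), a low ribbed disc 34 mm in diameter and 20 mm high, 13 to 25 g, lying flat and loose on the worktop; origin at the centre of its underside, z up
- stopper: bystander: dark rubber stopper standing on its wide end, a plain smooth cone frustum 36 mm in diameter at the foot, 27 mm at the top and 36 mm high, loose; taller and smoother than the caps; stands in a row with the caps, in any place of the row; origin at the centre of its underside, z up
- dishes: bystander: stack of clear round dishes, 91 mm in diameter and 48 mm high, loose, behind the work; origin at the centre of its underside, z up
- timer: bystander: small off-white wedge-shaped timer, 42 x 66 x 32 mm (x, y, z), loose, to the left of the caps near the front of the worktop; origin at the centre of its underside, z up

How it is judged:
At the end, for the whole second after the job is handed in: All three caps lie at rest wholly inside the pan: centres between its walls and at least 15 mm in from the edge of the mouth (2 mm tolerance on the 17 mm radius). Stopper, dishes and timer stand upright within 30 mm of where they were (y of cap_1 in the frame of pan between -0.065 and 0.05 m and x of cap_1 in the frame of pan between -0.113 and 0.113 m and height (world z) of each of cap_1, cap_2, cap_3 below 0.025 m and linear speed of each of cap_1, cap_2, cap_3 below 0.01 m/s and y of cap_2 in the frame of pan between -0.065 and 0.05 m and x of cap_2 in the frame of pan between -0.113 and 0.113 m and y of cap_3 in the frame of pan between -0.065 and 0.05 m and x of cap_3 in the frame of pan between -0.113 and 0.113 m and distance of each of stopper, dishes, timer from where it was at the start of the episode below 0.03 m and angle between each of stopper, dishes, timer's own z axis and vertical below 0.3 rad); the robot touches nothing.
It fails at once if a cap is lifted off the surface (10 mm up while level, or 28 mm up in any attitude) (height (world z) of any of cap_1, cap_2, cap_3 above 0.028 m or (height (world z) of cap_1 above 0.01 m and angle between cap_1's own z axis and vertical below 0.25 rad) or (height (world z) of cap_2 above 0.01 m and angle between cap_2's own z axis and vertical below 0.25 rad) or (height (world z) of cap_3 above 0.01 m and angle between cap_3's own z axis and vertical below 0.25 rad)).
It fails at once if the stopper, dishes or timer is moved by more than 30 mm, lifted or tipped (distance of any of stopper, dishes, timer from where it was at the start of the episode above 0.03 m or angle between any of stopper, dishes, timer's own z axis and vertical above 0.4 rad).
It also fails if it takes over 54 s, if anything falls off the work surface, if the arm or the gripper's body presses on something with over 40 N, if the wrist force passes 120 N, or if a joint passes its speed limit or range.

### The arm

A 7-joint arm with a two-finger parallel gripper is mounted at the origin on a cart in front of the work surface, level with it; the furniture and walls round the work are solid. World frame = base frame: x ahead of the robot, y to its left, z up, the work surface at z = 0. Lengths are in m, angles in rad, forces in N, time in s.
With the tool pointing down it reaches from about 0.4 to 0.85 m from the base axis. Payload 10.4 kg.
Tool frame: the origin (TCP) lies on the centre line of the jaws, within the pads' length; the fingertips stand 22 mm ahead of it and the grasp point (between the pads) lies 3 mm ahead of it; z points along the fingers, y is the line along which they close (so a half turn about z gives the same grasp; the last joint's range is limited). The gripper opens to 87 mm and grips with 3 to 60 N. Pads are 19 mm wide; open, the fingers measure 117 mm over their backs; the gripper's body (75 mm by 190 mm) begins 51 mm behind the grasp point.
Start: joints at [-1.215, 0.332, -0.065, 1.46, 0.022, 1.35, -0.088], TCP at [0.231, 0.581, 0.245] pointing down, gripper open.
Joint ranges: [-2.6, 2.6], [-0.5, 2.12], [-1.47, 1.34], [0.16, 2.42], [-1.27, 4.41], [0.06, 2.06], [-2.6, 2.6]. Speed limits (rad/s): [2.22, 2.22, 2.79, 2.79, 3.14, 3.14, 3.14].

### API

Orientations are given as a unit quaternion [x, y, z, w].
In Python, from bench import r, optics, workorder gives the robot as it stands (r), with the cameras (optics) and the job (workorder).
- The arm moves only by the tool jog_arm, called after "Request:" as name(argument=value, ...) on one line, values as JSON. Schema: {"type":"object","properties":{"motion":{"type":"string"},"grip_force":{"type":"number"},"only":{"type":"string"},"quiet":{"type":"boolean"},"lines":{"type":"string"}},"required":["motion"],"additionalProperties":false}. motion is a string of 1 to 12 rows, parted by semicolons, with the numbers parted by commas; each row has 5 numbers: dx, dy, dz in a scale on which 1.0 is 1 m, then a turn about the tool's z in shares of pi rad (1.0 is pi rad), then the finger opening in m; each row is the pose to reach, as a shift and turn from the pose commanded when the call began, along the tool's axes at that moment; what a row does not reach only later rows make up. A row lasts 1/10 s, in which the tool goes at most 0.05 m and 0.15 rad, less where a joint would pass 70% of its speed; a pose out of reach is approached as far as the arm can. The fingers move at their own pace and stop on an object; grip_force is the grip in N (left out, the last holds). Time passes only in rows, so rows that do not move let the fingers close. The tool returns the time, the measured TCP pose, the force, the opening and the grip force at its end. only (a regular expression) keeps the lines of the reply that match it, lines (a string "A,B") keeps lines A to B, and quiet returns only ok. No shift or turn number may pass 1 either way. Input that does not fit is refused with a message, and nothing moves.
- r.read_state(): the state, without advancing time (a new reading comes with each control period).
- optics.camera(name): name is "scene" or "top" or "wrist"; returns a dict with "img" (420x560x3 uint8, red, green, blue), "fx", "fy", "cx", "cy" (pixels), "pose" (4x4, takes a point from camera to world coordinates). Camera axes: x right, y down, z forward; pixel columns grow to the right and rows downward; lengths in m; the calibration is good to about 2 mm. A picture is of the moment at which its call begins. There is no depth.
- workorder.close_job(): hands the job in; it is judged then, once.
The state is a dict: "time": time; "joint_positions": joint angles; "joint_vel": joint speeds; "joint_torque": joint torques, N m; "ee_pos": TCP position; "eef_rot": TCP orientation; "ft_force": force on the tool from outside, world axes, zero at the start; "torque": the same for the moment, N m; "width": finger opening in m; "grip_force": force on a finger pad.
Only numpy, scipy, OpenCV 4.12 (cv2) and the standard library are available. Lean on these libraries where they do the work, as an engineer would, in place of code of your own. Each camera call takes 0.05 s, during which the arm holds its last target. There are 200 camera calls.

## Working session

There is one attempt and no reset: what is moved stays moved. The work goes in short steps, Python scripts to look and compute and a tool call to move; the robot and the scene stay as the last step left them, time stands still between calls to the robot, and variables do not carry over. Pictures are saved under pics/ and viewed, at most 10 in all, crops included, and the job is handed in when it is done.

```bash
ls; mkdir -p pics; python3 - <<'E'
from bench import r, optics, workorder
import cv2,numpy as np
s=r.read_state();print(s['time'],s['ee_pos'],s['eef_rot'],s['width'])
for n in("top","scene"):
    c=optics.camera(n);cv2.imwrite(f"pics/{n}0.png",c["img"][...,::-1]);np.savez(f"pics/{n}0.npz",**c)
    print(n,c["fx"],c["cx"],c["cy"],np.round(c["pose"],3).tolist())
E
```

```text
bench.py
pics
0.0 [0.23099108 0.58034355 0.2437425 ] [ 1.88245474e-01  9.82121738e-01 -7.23912481e-04 -9.73612888e-05] 0.0867513088287754
top 381.89139858797836 283.14622792215323 212.79565754426196 [[-0.019, -0.993, 0.112, 0.447], [-1.0, 0.017, -0.021, -0.063], [0.019, -0.113, -0.993, 0.896], [0.0, 0.0, 0.0, 1.0]]
scene 538.8439802859574 288.41616988524254 215.86629706725157 [[-0.893, -0.343, 0.292, 0.248], [-0.45, 0.682, -0.577, 0.527], [-0.001, -0.646, -0.763, 0.816], [0.0, 0.0, 0.0, 1.0]]
```

View pics/top0.png

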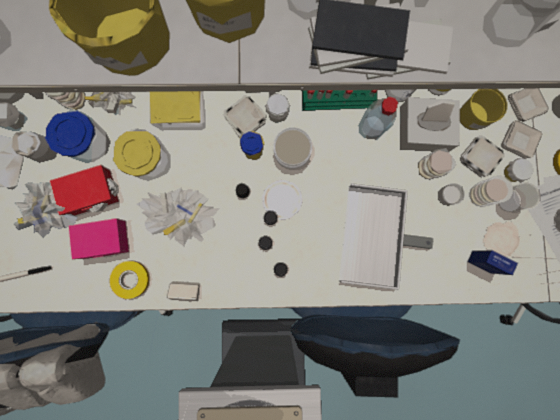

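View pics/scene0.png

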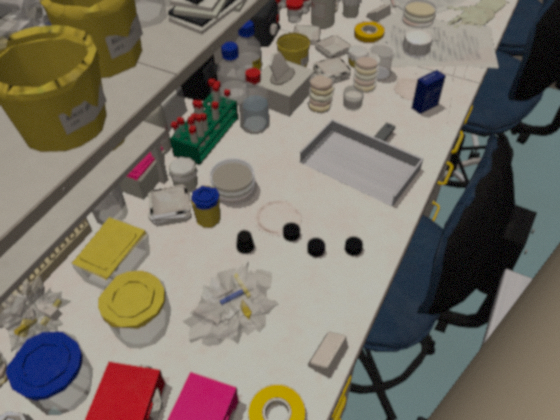

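The top view shows four dark discs at (242,190), (270,217), (265,243) and (280,269), with the pan's mouth facing left at x≈345. In the scene view the object at (245,241) is taller and tapered, so it is the stopper. The caps are at (291,232), (316,247) and (354,246).

```bash
cat > h.py <<'E'
import numpy as np,cv2
def ray(c,u,v):
    P=c["pose"];d=P[:3,:3]@np.array([(u-c["cx"])/c["fx"],(v-c["cy"])/c["fy"],1]);return P[:3,3],d
def onz(c,u,v,z):
    o,d=ray(c,u,v);return (o+d*(z-o[2])/d[2])
def proj(c,p):
    P=c["pose"];q=P[:3,:3].T@(np.array(p)-P[:3,3]);return np.array([c["fx"]*q[0]/q[2]+c["cx"],c["fy"]*q[1]/q[2]+c["cy"]])
def tri(c1,p1,c2,p2):
    o1,d1=ray(c1,*p1);o2,d2=ray(c2,*p2)
    t=np.linalg.lstsq(np.c_[d1,-d2],o2-o1,rcond=None)[0];a=o1+t[0]*d1;b=o2+t[1]*d2
    return (a+b)/2,np.linalg.norm(a-b)
def blobs(img,roi,th=75,amin=60,amax=900):
    x0,y0,x1,y1=roi
    m=(img[y0:y1,x0:x1].max(2)<th).astype(np.uint8)
    n,l,s,ce=cv2.connectedComponentsWithStats(m)
    return [(ce[i]+[x0,y0],s[i].tolist()) for i in range(1,n) if amin<s[i,4]<amax]
E
python3 - <<'E'
from h import *
T=dict(np.load("pics/top0.npz"));S=dict(np.load("pics/scene0.npz"))
bt=blobs(T["img"],(225,170,300,290));bs=blobs(S["img"],(225,215,375,265))
for n,b in(("t",bt),("s",bs)):
    for q in b: print(n,q[0].round(1),q[1])
for q in bt:
    best=min(((*tri(T,q[0],S,w[0]),w[0]) for w in bs),key=lambda a:a[1])
    print(best[0].round(4),best[1].round(4),onz(T,*q[0],.015).round(3))
# pan edges in top
g=cv2.cvtColor(T["img"],cv2.COLOR_RGB2GRAY)
cv2.imwrite("pics/pan.png",cv2.resize(T["img"][160:305,220:440,::-1],None,fx=3.6,fy=3.6,interpolation=2))
for n,p in dict(timer=(183,291),dish=(293,149)).items(): print(n,onz(T,*p,.04).round(3))
E
```

```text
t [242.2 190.6] [11, 14, 14, 14, 156]
t [270.1 217.7] [39, 41, 13, 14, 146]
t [265.1 242.7] [34, 66, 13, 14, 144]
t [280.1 269.3] [49, 93, 13, 14, 143]
s [291.2 231.7] [59, 8, 16, 18, 240]
s [244.7 242.2] [12, 16, 17, 22, 309]
s [353.4 246.1] [120, 22, 17, 19, 259]
s [315.9 247.4] [83, 24, 17, 18, 261]
[0.6007 0.0133 0.0109] 0.001 [0.6   0.013 0.015]
[ 0.5357 -0.0512  0.007 ] 0.0022 [ 0.536 -0.051  0.015]
[ 0.4776 -0.0387  0.0066] 0.002 [ 0.478 -0.039  0.015]
[ 0.4158 -0.0725  0.0073] 0.0022 [ 0.417 -0.072  0.015]
timer [0.375 0.142 0.04 ]
dish [ 0.691 -0.106  0.04 ]
```

View pics/pan.png

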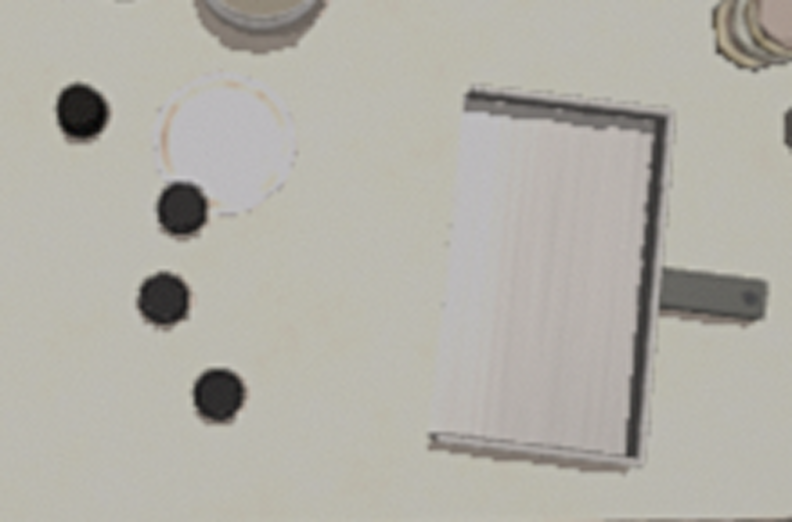

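The crop shows the pan's rim corners at about (468,90), (432,436), (638,462) and (668,115). The three caps lie in front of its mouth, and the stopper is the object furthest away.

```bash
python3 - <<'E'
from h import *
T=dict(np.load("pics/top0.npz"));S=dict(np.load("pics/scene0.npz"))
k=[(468,90),(432,436),(638,462),(668,115)]
P=np.array([onz(T,220+(u+.5)/3.6-.5,160+(v+.5)/3.6-.5,.033) for u,v in k]);print(P.round(3))
for i in range(4):print(np.linalg.norm(P[i]-P[(i+1)%4]).round(3),end=" ")
x=(P[0]-P[1])+(P[3]-P[2]);x=x[:2]/np.linalg.norm(x[:2]);y=np.array([-x[1],x[0]])
print("\nyaw",np.arctan2(x[1],x[0]),"c",P.mean(0))
c=P.mean(0)[:2]
for p in [(.6007,.0133),(.5357,-.0512),(.4776,-.0387),(.4158,-.0725)]:
    d=np.array(p)-c;print("pan frame",(d@x).round(3),(d@y).round(3))
for p in P: print(proj(S,p).round())
from scipy.spatial.transform import Rotation as R
from bench import r, optics, workorder
s=r.read_state();print(R.from_quat(s['eef_rot']).as_matrix().round(3),s['time'])
cv2.imwrite("pics/pans.png",cv2.resize(S["img"][110:210,290:430,::-1],None,fx=5,fy=5,interpolation=2))
E
```

```text
[[ 0.607 -0.235  0.033]
 [ 0.39  -0.205  0.033]
 [ 0.371 -0.332  0.033]
 [ 0.589 -0.363  0.033]]
0.22 0.129 0.22 0.129 
yaw -0.14051509876574594 c [ 0.48941844 -0.28384558  0.033     ]
pan frame 0.069 0.31
pan frame 0.013 0.237
pan frame -0.046 0.241
pan frame -0.102 0.199
[299. 151.]
[392. 195.]
[421. 158.]
[332. 119.]
[[-0.929  0.37  -0.   ]
 [ 0.37   0.929 -0.001]
 [-0.    -0.001 -1.   ]] 0.1
```

View pics/pans.png

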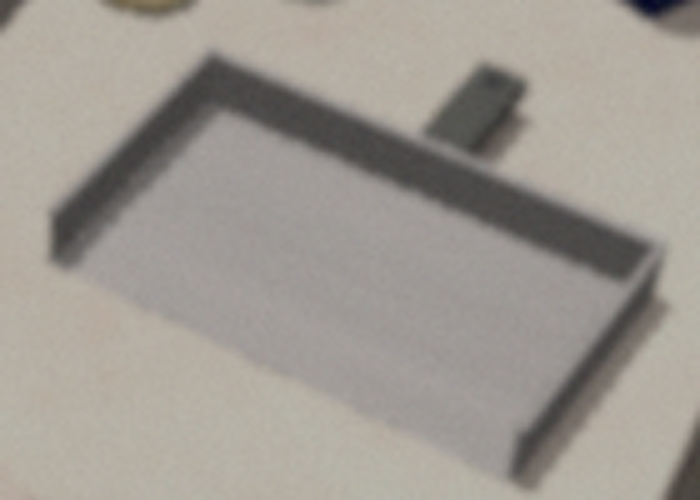

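```bash
cat > go.py <<'E'
import sys,numpy as np
from bench import r, optics, workorder
from scipy.spatial.transform import Rotation as R
C=np.array([.4894,-.2838]);YAW=-.1405
def M(a): c,s=np.cos(a),np.sin(a);return np.array([[c,-s],[s,c]])
def go(px,py,z):
    s=r.read_state();A=R.from_quat(s['eef_rot']).as_matrix();w=np.r_[C+M(YAW)@[px,py],z]
    a=np.arctan2(A[1,1],A[0,1]);t=(a-YAW+np.pi)%(2*np.pi)-np.pi
    print("t",round(s['time'],2),"pan pos",(M(YAW).T@(s['ee_pos'][:2]-C)).round(4),"world tgt",w.round(3),"shift",(A.T@(w-s['ee_pos'])).round(4),"turn",round(t,3))
if __name__=="__main__": go(*map(float,sys.argv[1:4]))
E
python3 go.py 0.013 0.275 0.15
```

```text
t 0.1 pan pos [-0.3769  0.8195] world tgt [ 0.541 -0.013  0.15 ] shift [-0.5074 -0.437   0.0944] turn 1.333
```

Units first: turns go in shares of pi rad. So 1.333 rad / 3.1416 = 0.4243.

Request:
jog_arm(motion="-0.507,-0.437,0,0.4243,0.024;-0.507,-0.437,0,0.4243,0.024;-0.507,-0.437,0,0.4243,0.024;-0.507,-0.437,0,0.4243,0.024;-0.507,-0.437,0,0.4243,0.024;-0.507,-0.437,0,0.4243,0.024;-0.507,-0.437,0,0.4243,0.024;-0.507,-0.437,0,0.4243,0.024;-0.507,-0.437,0,0.4243,0.024;-0.507,-0.437,0,0.4243,0.024;-0.507,-0.437,0,0.4243,0.024;-0.507,-0.437,0,0.4243,0.024", grip_force=10)

```text
time: 1.3
ee_pos: [0.5089, 0.0467, 0.2446]
eef_rot: [0.755, 0.656, 0.0, -0.0]
ft_force: [1.1, 0.9, 0.3]
width: 0.024
grip_force: 0.0
```

```bash
python3 go.py 0.013 0.275 0.15
```

```text
t 1.3 pan pos [-0.027  0.33 ] world tgt [ 0.541 -0.013  0.15 ] shift [-0.055   0.04    0.0945] turn -0.0
```

Request:
jog_arm(motion="-0.03,0.02,0.04,0,0.024;-0.055,0.04,0.08,0,0.024;-0.055,0.04,0.095,0,0.024;-0.055,0.04,0.095,0,0.024;-0.055,0.04,0.095,0,0.024")

```text
time: 1.8
ee_pos: [0.5403, -0.0108, 0.1499]
eef_rot: [0.755, 0.656, -0.0, -0.0]
ft_force: [-0.5, 0.7, 1.0]
width: 0.0241
grip_force: 0.0
```

```bash
python3 go.py 0.013 0.275 0.029; python3 - <<'E'
from bench import r, optics, workorder
import cv2,numpy as np
for n in("top","wrist"):
    c=optics.camera(n);cv2.imwrite(f"pics/{n}1.png",c["img"][...,::-1]);np.savez(f"pics/{n}1.npz",**c)
a=cv2.imread("pics/wrist1.png");b=cv2.imread("pics/top1.png")[120:330,180:460]
cv2.imwrite("pics/both1.png",np.vstack([cv2.resize(b,(400,300)),cv2.resize(a,(400,300))]))
E
```

```text
t 1.8 pan pos [0.0122 0.2774] world tgt [ 0.541 -0.013  0.029] shift [-0.0024  0.0009  0.1209] turn -0.0
```

View pics/both1.png

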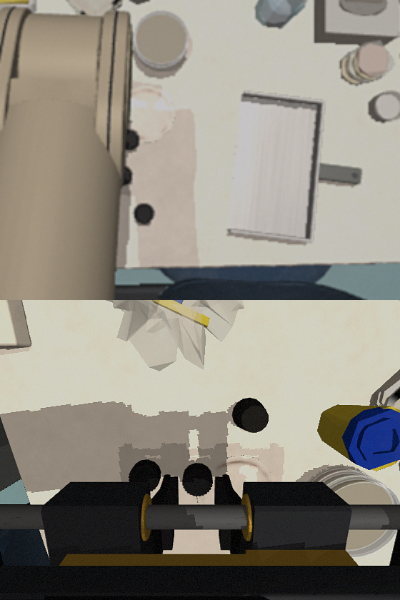

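The top view shows the arm over the left of the caps. In the wrist view (half scale) a cap lies at about (197,478), centred between the fingers, with the stopper at (250,415) clear to the right. I'll check the projections before going down.

```bash
python3 - <<'E'
from h import *
W=dict(np.load("pics/wrist1.npz"));T=dict(np.load("pics/top0.npz"))
print(W["pose"].round(3).tolist())
for p in [(.6007,.0133,.03),(.5357,-.0512,.01),(.4776,-.0387,.01),(.541,-.013,.005)]: print(proj(W,p).round(1))
for q in blobs(W["img"],(140,120,400,290),60,100,4000):print(q[0].round(1),q[1])
E
```

```text
[[0.99, -0.134, -0.037, 0.55], [-0.139, -0.953, -0.269, 0.063], [0.001, 0.272, -0.962, 0.291], [0.0, 0.0, 0.0, 1.0]]
[355.8 164.1]
[276.7 249.8]
[203.1 244.8]
[276.7 202.1]
[350. 161.] [185, 17, 51, 48, 1857]
[183.7 261. ] [0, 103, 86, 67, 3563]
[276.1 251.1] [115, 108, 43, 47, 1561]
[274.6 271.7] [66, 124, 138, 46, 2763]
[371.8 271.3] [200, 135, 60, 35, 1926]
```

The measurements agree within about 1 px, so I'm descending.

Request:
jog_arm(motion="-0.002,0,0.04,0,0.024;-0.002,0,0.08,0,0.024;-0.002,0,0.1,0,0.024;-0.002,0,0.12,0,0.024;-0.002,0,0.12,0,0.024;-0.002,0,0.12,0,0.024")

```text
time: 2.5
ee_pos: [0.5408, -0.0127, 0.0308]
eef_rot: [0.755, 0.656, 0.001, 0.0]
ft_force: [0.0, 0.9, 1.0]
width: 0.024
grip_force: 0.0
```

```bash
python3 go.py 0.05 0.012 0.029
```

```text
t 2.5 pan pos [0.0129 0.2756] world tgt [ 0.541 -0.279  0.029] shift [-0.2636  0.0369  0.0017] turn 0.0
```

Request:
jog_arm(motion="-0.01,0,0.001,0,0.024;-0.02,0,0.001,0,0.024;-0.03,0.003,0.001,0,0.024;-0.045,0.006,0.001,0,0.024;-0.06,0.01,0.001,0,0.024;-0.08,0.014,0.001,0,0.024;-0.1,0.018,0.001,0,0.024;-0.12,0.022,0.001,0,0.024;-0.14,0.026,0.001,0,0.024;-0.16,0.03,0.001,0,0.024;-0.18,0.034,0.001,0,0.024;-0.19,0.036,0.001,0,0.024")

```text
time: 3.7
ee_pos: [0.5487, -0.2096, 0.0291]
eef_rot: [0.756, 0.654, -0.0, 0.001]
ft_force: [0.3, 0.2, 0.7]
width: 0.024
grip_force: 0.1
```

Request:
jog_arm(motion="-0.015,0,0,0,0.024;-0.03,0,0,0,0.024;-0.045,0,0,0,0.024;-0.06,0,0,0,0.024;-0.07,0,0,0,0.024;-0.074,0,0,0,0.024;-0.074,0,0,0,0.024;-0.074,0,0,0,0.024")

```text
time: 4.5
ee_pos: [0.5388, -0.2792, 0.0284]
eef_rot: [0.755, 0.656, 0.0, -0.0]
ft_force: [-0.6, 0.0, 0.2]
width: 0.024
grip_force: 0.0
```

```bash
python3 go.py 0.05 0.012 0.029; python3 - <<'E'
from bench import r, optics, workorder
import cv2,numpy as np
c=optics.camera("scene");cv2.imwrite("pics/s2.png",c["img"][50:350,150:450,::-1].repeat(2,0).repeat(2,1))
E
```

```text
t 4.5 pan pos [0.0483 0.0115] world tgt [ 0.541 -0.279  0.029] shift [ 0.0005  0.0017 -0.0006] turn 0.0
```

View pics/s2.png

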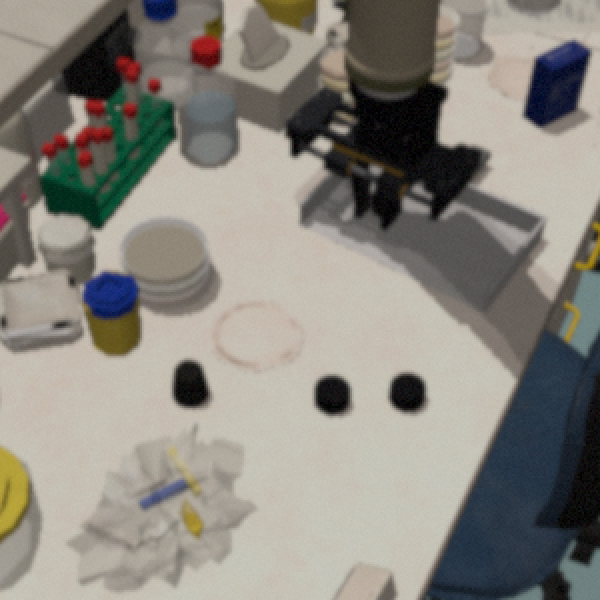

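The cap went into the pan (fingers at about (375,205)), and the stopper and the other two caps are untouched. On to cap 2: back off, lift, return.

Request:
jog_arm(motion="0.02,0,0,0,0.024;0.03,0,-0.01,0,0.024;0.04,0,-0.05,0,0.024;0.06,-0.01,-0.07,0,0.024;0.1,-0.04,-0.07,0,0.024;0.145,-0.06,-0.07,0,0.024;0.19,-0.08,-0.07,0,0.024;0.235,-0.096,-0.07,0,0.024;0.27,-0.096,-0.07,0,0.024;0.27,-0.096,-0.07,0,0.024;0.27,-0.096,-0.07,0,0.024;0.27,-0.096,-0.07,0,0.024")

```text
time: 5.75
ee_pos: [0.4817, 0.0001, 0.0989]
eef_rot: [0.755, 0.655, 0.0, 0.0]
ft_force: [-0.5, 0.3, 0.9]
width: 0.0242
grip_force: 0.0
```

```bash
python3 go.py -0.046 0.281 0.029;  python3 - <<'E'
from bench import r, optics, workorder
from h import *
c=optics.camera("top");cv2.imwrite("pics/t3.png",c["img"][...,::-1])
for q in blobs(c["img"],(225,170,420,290)):print(q[0].round(1),q[1],onz(c,*q[0],.01).round(3))
w=optics.camera("wrist")
for p in [(.4776,-.0387,.01),(.4158,-.0725,.01)]: print(proj(w,p).round(1))
for q in blobs(w["img"],(0,100,560,300),60,100,4000):print(q[0].round(1),q[1])
E
```

```text
t 5.75 pan pos [-0.0474  0.28  ] world tgt [0.483 0.001 0.029] shift [0.001  0.0014 0.0699] turn -0.001
[238.2 187.5] [4, 14, 19, 7, 84] [0.609 0.023 0.01 ]
[264.6 224.2] [35, 20, 12, 67, 247] [ 0.521 -0.038  0.01 ]
[399.  237.4] [169, 22, 11, 95, 194] [ 0.485 -0.351  0.01 ]
[377.1 216.6] [145, 40, 15, 14, 164] [ 0.535 -0.302  0.01 ]
[261.  267.8] [35, 76, 3, 44, 83] [ 0.421 -0.028  0.01 ]
[280.  269.4] [49, 93, 13, 14, 150] [ 0.417 -0.072  0.01 ]
[278.6 275.9]
[198.4 330.6]
[466.8 177.6] [428, 47, 80, 61, 3611]
```

Request:
jog_arm(motion="0.001,0.001,0.035,0,0.024;0.001,0.001,0.06,0,0.024;0.001,0.001,0.07,0,0.024;0.001,0.001,0.07,0,0.024;0.001,0.001,0.07,0,0.024")

```text
time: 6.35
ee_pos: [0.4833, 0.0014, 0.0293]
eef_rot: [0.755, 0.655, 0.0, 0.0]
ft_force: [-0.2, 0.3, 0.4]
width: 0.024
grip_force: 0.0
```

Request:
jog_arm(motion="-0.01,0,0,0,0.024;-0.02,0,0,0,0.024;-0.03,0.003,0,0,0.024;-0.045,0.006,0,0,0.024;-0.06,0.01,0,0,0.024;-0.08,0.014,0,0,0.024;-0.1,0.018,0,0,0.024;-0.12,0.022,0,0,0.024;-0.14,0.026,0,0,0.024;-0.16,0.03,0,0,0.024;-0.18,0.034,0,0,0.024;-0.19,0.038,0,0,0.024")

```text
time: 7.55
ee_pos: [0.4932, -0.1943, 0.0289]
eef_rot: [0.756, 0.655, -0.0, 0.0]
ft_force: [-0.7, 0.2, -0.7]
width: 0.0238
grip_force: 0.2
```

Request:
jog_arm(motion="-0.015,0,0,0,0.024;-0.03,0,0,0,0.024;-0.045,0,0,0,0.024;-0.06,0,0,0,0.024;-0.07,0,0,0,0.024;-0.079,0,0,0,0.024;-0.079,0,0,0,0.024;-0.079,0,0,0,0.024")

```text
time: 8.35
ee_pos: [0.4826, -0.2695, 0.0284]
eef_rot: [0.755, 0.656, 0.0, -0.0]
ft_force: [0.1, -0.1, -0.2]
width: 0.024
grip_force: 0.0
```

```bash
python3 go.py -0.102 0.239 0.1
```

```text
t 8.35 pan pos [-0.0088  0.0132] world tgt [ 0.422 -0.033  0.1  ] shift [ 0.2257 -0.0933 -0.0715] turn -0.0
```

Request:
jog_arm(motion="0.02,0,0,0,0.024;0.03,0,-0.01,0,0.024;0.04,0,-0.05,0,0.024;0.06,-0.01,-0.07,0,0.024;0.1,-0.04,-0.07,0,0.024;0.145,-0.06,-0.07,0,0.024;0.19,-0.08,-0.07,0,0.024;0.226,-0.093,-0.07,0,0.024;0.226,-0.093,-0.07,0,0.024;0.226,-0.093,-0.07,0,0.024;0.226,-0.093,-0.07,0,0.024")

```text
time: 9.45
ee_pos: [0.4225, -0.0337, 0.099]
eef_rot: [0.755, 0.655, 0.0, 0.0]
ft_force: [0.4, 1.5, 0.3]
width: 0.0237
grip_force: 0.0
```

```bash
python3 go.py -0.102 0.239 0.029;  python3 - <<'E'
from bench import r, optics, workorder
from h import *
c=optics.camera("top");cv2.imwrite("pics/t4.png",c["img"][...,::-1])
for q in blobs(c["img"],(225,170,420,290)):print(q[0].round(1),q[1],onz(c,*q[0],.01).round(3))
E
```

```text
t 9.45 pan pos [-0.1012  0.2383] world tgt [ 0.422 -0.033  0.029] shift [ 0.0007 -0.0008  0.07  ] turn -0.001
[242.2 190.6] [11, 14, 14, 14, 156] [0.601 0.014 0.01 ]
[399.  237.5] [169, 22, 11, 95, 197] [ 0.485 -0.351  0.01 ]
[377.2 216.5] [145, 40, 15, 14, 166] [ 0.535 -0.302  0.01 ]
[265.2 228.3] [21, 48, 39, 45, 604] [ 0.512 -0.039  0.01 ]
[374.  240.6] [142, 64, 15, 14, 167] [ 0.479 -0.292  0.01 ]
```

Request:
jog_arm(motion="0.001,-0.001,0.035,0,0.024;0.001,-0.001,0.06,0,0.024;0.001,-0.001,0.07,0,0.024;0.001,-0.001,0.07,0,0.024;0.001,-0.001,0.07,0,0.024")

```text
time: 10.0
ee_pos: [0.4219, -0.0323, 0.0293]
eef_rot: [0.755, 0.655, 0.0, 0.0]
ft_force: [0.0, -0.1, 0.5]
width: 0.0238
grip_force: 0.0
```

Request:
jog_arm(motion="-0.01,0,0,0,0.024;-0.02,0,0,0,0.024;-0.03,0.003,0,0,0.024;-0.045,0.008,0,0,0.024;-0.06,0.013,0,0,0.024;-0.075,0.018,0,0,0.024;-0.09,0.023,0,0,0.024;-0.105,0.029,0,0,0.024;-0.12,0.034,0,0,0.024;-0.135,0.036,0,0,0.024;-0.15,0.036,0,0,0.024;-0.16,0.036,0,0,0.024")

```text
time: 11.2
ee_pos: [0.4343, -0.1972, 0.0288]
eef_rot: [0.756, 0.655, 0.0, 0.0]
ft_force: [-0.3, 0.9, 0.5]
width: 0.024
grip_force: 0.3
```

Request:
jog_arm(motion="-0.015,0,0,0,0.024;-0.03,0,0,0,0.024;-0.045,0,0,0,0.024;-0.06,0,0,0,0.024;-0.067,0,0,0,0.024;-0.067,0,0,0,0.024;-0.067,0,0,0,0.024")

```text
time: 11.9
ee_pos: [0.4251, -0.2612, 0.0284]
eef_rot: [0.755, 0.656, 0.0, -0.0]
ft_force: [0.1, 0.1, -0.1]
width: 0.0239
grip_force: 0.0
```

```bash
python3 go.py -0.067 0.2 0.1
```

```text
t 11.9 pan pos [-0.0668  0.0133] world tgt [ 0.451 -0.076  0.1  ] shift [ 0.1867 -0.0003 -0.0715] turn -0.0
```

Request:
jog_arm(motion="0.02,0,0,0,0.024;0.03,0,-0.01,0,0.024;0.04,0,-0.05,0,0.024;0.06,0,-0.09,0,0.024;0.1,0,-0.12,0,0.024;0.145,0,-0.12,0,0.024;0.187,0,-0.12,0,0.024;0.22,0,-0.12,0,0.024;0.22,0,-0.12,0,0.024;0.22,0,-0.12,0,0.024")

```text
time: 12.9
ee_pos: [0.4558, -0.043, 0.1485]
eef_rot: [0.754, 0.657, -0.0, -0.0]
ft_force: [-0.5, -1.1, -0.6]
width: 0.024
grip_force: 0.0
```

```bash
python3 - <<'E'
from bench import r, optics, workorder
from h import *
from go import M,C,YAW
c=optics.camera("top");cv2.imwrite("pics/t5.png",c["img"][120:330,160:460,::-1].repeat(2,0).repeat(2,1))
for q in blobs(c["img"],(225,170,420,290)):
    p=onz(c,*q[0],.012)[:2];print(q[0].round(1),q[1],p.round(3),(M(YAW).T@(p-C)).round(3))
E
```

```text
[242.2 190.6] [11, 14, 14, 14, 156] [0.601 0.013] [0.069 0.31 ]
[399.  237.6] [169, 22, 11, 95, 198] [ 0.484 -0.35 ] [ 0.004 -0.066]
[273.1 212.2] [24, 26, 46, 94, 394] [ 0.549 -0.058] [0.027 0.232]
[377.2 216.6] [145, 40, 15, 14, 165] [ 0.535 -0.301] [ 0.047 -0.011]
[374.  240.6] [142, 64, 15, 14, 167] [ 0.479 -0.291] [-0.01  -0.009]
[371.8 265.6] [140, 89, 15, 14, 171] [ 0.421 -0.284] [-0.067 -0.009]
```

View pics/t5.png

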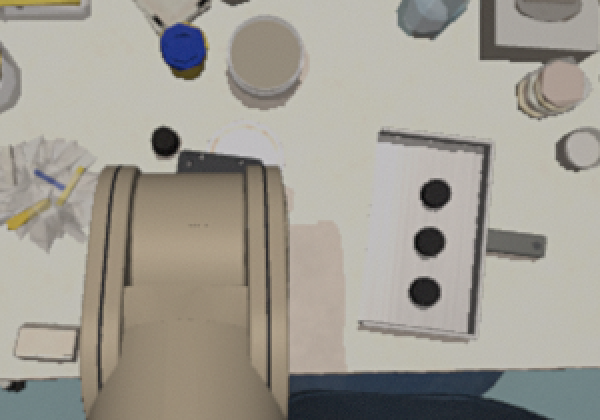

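All three caps lie mid-pan at (435,194), (428,241) and (424,291), about 75 mm in from the mouth. The stopper, dishes and timer have not moved, and the arm is clear.

```bash
python3 -c "
from bench import r, optics, workorder
print(workorder.close_job())"
```

```text
the job is handed in; nothing more can be done
None
```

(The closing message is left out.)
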